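# Find the key that unlatches the watchmaker's repair box

## Task

Two keys stand upright in the dark wooden stand; only one of them can turn the cam lock of the wooden repair box. With the key that works, put in from above, turn the lock clockwise until it stops, so that the steel tongue is off the lid; then take the key out and set it, blade down, in the small metal pot, lowering it in rather than dropping it. At the end the other key stands in its own hole in the stand.

Things in the scene. Friction and masses are not known exactly. Their poses are not given: they have to be found in the camera images.
- key_flat: The key that turns the lock. Steel, upright, 71 mm tall, 70 g. From the tip up: flat blade 18 x 5 mm, 32 mm long; round collar 30 mm across, 5 mm thick; solid rectangular bow (the grip) 44 wide, 10 thick, 34 tall. Origin: centre of the blade's tip. z up the key, x along the width of blade and bow, y through their thickness. Tip starts 13 mm above the table. Fits either half turn round.
- key_pin: Steel key, upright, 69 mm tall: the same collar, but a round pin 6 mm thick as blade and a round disc 32 mm across and 10 mm thick, with a black spot, as bow. It does not turn the lock. Origin at the tip, z up, y through the disc's thickness.
- key_stand: Dark wooden stand, 60 x 150 mm, top 45 mm above the table. Origin: centre of its underside; its row of two 22 mm through holes, 80 mm apart, runs along y. A key's collar rests on the top. Either key can be in either hole; the bows' widths run along the row to within 20 degrees.
- keyway (a point): Centre of the keyway's mouth on the lock's turning steel core, 63 mm above the table, in the steel front block (top 55 mm) of the wooden box. z up; x along the slot and towards the core's tongue (65 mm from the axis, over the lid); turns with the core. Straight slot 21 x 8 mm, mouth flared by 4 mm each side over the first 4 mm; 36 mm deep in all, so the blade enters up to the collar.
- cam (a joint): Turn of the lock's core in rad: 0 with the tongue straight over the lid, growing clockwise seen from above, stop at 1.25; enough above 1.0. Starts between 0 and 0.2, stays where it is left (friction about 0.06 N m). The blade has about 0.2 rad of play in the slot, so the key must turn that much further than the core.
- pot: Small open metal pot, loose, 0.5 kg, 45 mm tall, 60 mm across at the rim, narrower below, wall 4 mm, floor about 5 mm thick. Origin: centre of its underside, z up. A key put in blade down leans on the rim, its bow above it.
Things that resemble listed ones, but are neither listed nor needed, are in the scene too. What is shaped like the key_pin but blue is not meant.

How it is judged:
On the way, in this order (a step that is already met when the one before it is completed fails the run):
1. the flat-bladed key stands in the keyway, its tip at least 14 mm below the mouth (z of key_flat in the frame of keyway below -0.014 m and horizontal distance between key_flat and keyway below 0.008 m and angle between key_flat's own z axis and vertical below 0.25 rad), for 0.2 s.
2. with the key in it, the lock is turned clockwise past 1.0 rad (all of step 1 and value of joint cam above 1 rad), for 0.2 s.
At the end, for the whole second after the job is handed in: The lock stands turned past 1.0 rad; the flat-bladed key rests in the upright pot, tip down inside it (within 28 mm of its axis and 30 mm of its underside), at rest, leaning at most 66 degrees; the pin key stands in its own hole of the stand, within 18 mm of where it was (value of joint cam above 1 rad and horizontal distance between key_flat and pot below 0.028 m and z of key_flat in the frame of pot below 0.03 m and angle between key_flat's own z axis and vertical below 1.15 rad and angle between pot's own z axis and vertical below 0.15 rad and linear speed of key_flat below 0.02 m/s and distance of key_pin from where it was at the start of the episode below 0.018 m and angle between key_pin's own z axis and vertical below 0.25 rad); the robot touches nothing.
It fails at once if the flat-bladed key is dropped: it falls faster than 0.8 m/s (a free drop of over 33 mm) with no finger on it (linear speed of key_flat above 0.8 m/s and contact force between the fingers and key_flat below 0.01 N).
It also fails if it takes over 54 s, if anything falls off the work surface, if the arm or the gripper's body presses on something with over 40 N, if the wrist force passes 120 N, or if a joint passes its speed limit or range.

## Robot

A 7-joint arm with a two-finger parallel gripper is mounted at the origin on the work surface. World frame = base frame: x ahead of the robot, y to its left, z up, the work surface at z = 0. Lengths are in m, angles in rad, forces in N, time in s.
With the tool pointing down it reaches from about 0.425 to 0.95 m from the base axis. Payload 16.7 kg.
Tool frame: the origin (TCP) lies at the very end of the fingers, on their centre line; the grasp point (between the pads) lies 19 mm behind it (ctrl.pinch_z is the distance from the TCP to the grasp point, in m); z points along the fingers, y is the line along which they close (so a half turn about z gives the same grasp; the last joint's range is limited). The gripper opens to 94 mm and grips with 3 to 60 N. Pads are 16 mm wide; open, the fingers measure 119 mm over their backs; the gripper's body (75 mm by 177 mm) begins 78 mm behind the grasp point.
Start: joints at [-1.266, 0.426, 0.074, 1.606, -0.034, 1.111, -0.067], TCP at [0.296, 0.607, 0.205] pointing down, gripper open.
Joint ranges: [-2.85, 2.85], [-0.5, 2.14], [-1.23, 1.37], [0.21, 2.46], [-1.02, 4.16], [0.16, 2.05], [-2.73, 2.73]. Speed limits (rad/s): [1.89, 1.89, 2.39, 2.39, 3.01, 3.01, 3.01].

## Interface

Orientations are given as [roll, pitch, yaw] about the fixed x, y, z axes, in that order (R = Rz(yaw) Ry(pitch) Rx(roll)).
In Python, from plant import ctrl, cams gives the robot as it stands. The module is installed in compiled form; this text tells all that it offers.
- The arm moves only by the tool drive_tool, never from a script. Its argument "series" is a list of rows, each a list of 4 numbers: the shift along the tool's x, y, z in cm, then the turn about the tool's z in degrees. A call has 1 to 12 rows; each row shifts and turns the commanded pose from where the row before left it, along the tool's axes as they then stand; what a row does not reach is not made up. A row lasts 1/12 s, in which the tool goes at most 41.7 mm and 7.16 degrees, less where a joint would pass 70% of its speed; a pose out of reach is approached as far as the arm can. A call with a gripper value outside its range is refused whole. "jaw" is the opening, from 0 (shut) to 1 (fully open), set as the call begins (left out, the last holds). The fingers move at their own pace and stop on an object; "newtons" is the grip in N (left out, the last holds). Time passes only in rows, so rows that do not move let the fingers close. It gives the time, the measured TCP pose, the force, the opening and the grip force at its end, in the units of the state.
- ctrl.read_state(): the state, without advancing time (a new reading comes with each control period).
- cams.get_image(name): name is "side" or "top"; returns a dict with "pixels" (420x560x3 uint8, red, green, blue), "camera_matrix" (3x3 intrinsics, pixels), "distortion" ([k1, k2, p1, p2, k3] as OpenCV has them; the pictures are not rectified), "R" (3x3) and "t" (3): a world point X has camera coordinates R X + t. Camera axes: x right, y down, z forward; pixel columns grow to the right and rows downward; lengths in m; the calibration is good to about 2 mm. A picture is of the moment at which its call begins. There is no depth.
- ctrl.hand_in(): hands the job in; it is judged then, once.
The state is a dict: "time": time; "q": joint angles; "joint_velocities": joint speeds; "joint_torque": joint torques, N m; "eef_pos": TCP position; "tool_rot": TCP orientation; "contact_force": force on the tool from outside, world axes, zero at the start; "ft_torque": the same for the moment, N m; "finger_gap": finger opening in m; "finger_force": force on a finger pad.
Only numpy, scipy, OpenCV 4.12 (cv2) and the standard library are available. Lean on these libraries where they do the work, as an engineer would, in place of code of your own. Each camera call takes 0.05 s, during which the arm holds its last target. There are 200 camera calls.

## Working session

There is one attempt and no reset: what is moved stays moved. The work goes in short steps, Python scripts to look and compute and a tool call to move; the robot and the scene stay as the last step left them, time stands still between calls to the robot, and variables do not carry over. Pictures are saved under pics/ and viewed, at most 11 in all, crops included, and the job is handed in when it is done.

Besides the shell and the picture viewer there is one more tool, called after "Request:" by a JSON object that holds its "op" and its "data". drive_tool: Moves the arm, as the interface text tells. Its arguments: {"type":"object","properties":{"series":{"type":"array","items":{"type":"array","items":{"type":"number"}}},"jaw":{"type":"number"},"newtons":{"type":"number"}},"required":["series"]}

```bash
mkdir -p pics
cat > h.py <<'E'
import numpy as np, cv2
from plant import ctrl, cams
def get(name,save=None):
    im=cams.get_image(name)
    if save: cv2.imwrite('pics/'+save,im['pixels'][:,:,::-1])
    return im
def ray(im,uv):
    K=np.array(im['camera_matrix'],float);d=np.array(im['distortion'],float);R=np.array(im['R']);t=np.array(im['t'])
    p=cv2.undistortPoints(np.array([[uv]],float),K,d)[0,0]
    return -R.T@t, R.T@np.array([p[0],p[1],1])
def atz(im,uv,z):
    o,r=ray(im,uv); return o+r*(z-o[2])/r[2]
def proj(im,X):
    R=np.array(im['R']);t=np.array(im['t'],float)
    return cv2.projectPoints(np.array(X,float).reshape(-1,3),cv2.Rodrigues(R)[0],t,np.array(im['camera_matrix'],float),np.array(im['distortion'],float))[0][:,0]
def tri(im1,uv1,im2,uv2):
    A=[];b=[]
    for im,uv in((im1,uv1),(im2,uv2)):
        o,r=ray(im,uv);r/=np.linalg.norm(r);P=np.eye(3)-np.outer(r,r);A.append(P);b.append(P@o)
    x=np.linalg.lstsq(np.vstack(A),np.hstack(b),rcond=None)[0]
    return x
E
python3 - <<'E'
from h import *
for n in('side','top'):
    im=get(n,n+'0.png'); print(n,-np.array(im['R']).T@im['t'],np.array(im['camera_matrix'])[0,0])
s=ctrl.read_state();print({k:np.round(v,3) for k,v in s.items()})
E
```

```text
side [ 0.3551596  -0.79388254  0.56675932] 457.38711498253923
top [ 0.26985886 -0.0178366   1.01581431] 397.5926120925264
{'time': np.float64(0.1), 'q': array([-1.266,  0.427,  0.074,  1.607, -0.034,  1.111, -0.067]), 'joint_velocities': array([ 0.001, -0.001,  0.001, -0.   ,  0.002, -0.001, -0.002]), 'joint_torque': array([ 7.0000e-03, -9.3747e+01,  3.6750e+00, -4.5504e+01, -4.9000e-02,
        1.7000e-02,  0.0000e+00]), 'eef_pos': array([0.296, 0.606, 0.205]), 'tool_rot': array([-3.14 ,  0.   ,  2.688]), 'contact_force': array([ 0.881, -0.186,  0.274]), 'ft_torque': array([-0.016, -0.015, -0.058]), 'finger_force': np.float64(0.0), 'finger_gap': np.float64(0.094)}
```

View pics/side0.png

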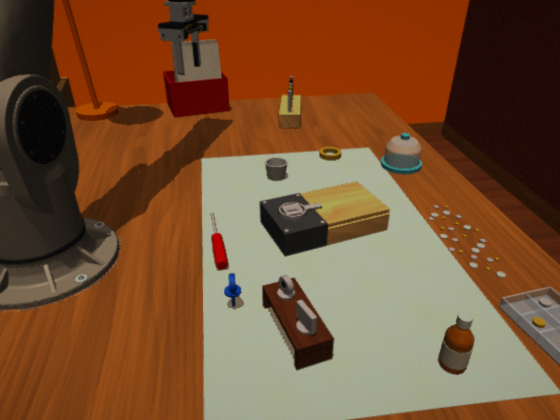

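View pics/top0.png

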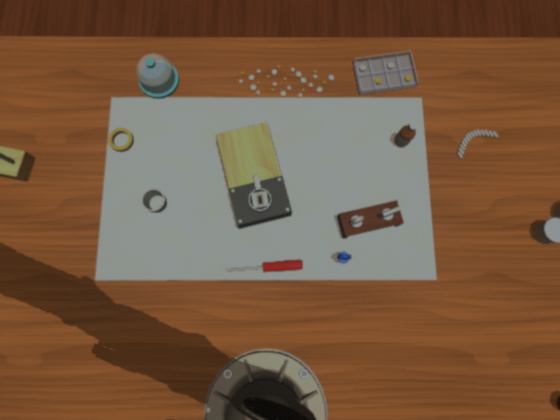

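The side view shows the dark stand with a disc-bow key (287,286) and a rectangular-bow key (306,318), the lock on the box (293,209), the pot (276,169) and a blue look-alike key (232,290). In the top view they are at about (357,221), (388,213), (260,199), (156,203) and (344,257). The flat-bladed key is the one with the rectangular bow, nearest the side camera and right-hand in the top view. I'll confirm this in an enlarged crop.

Run:
```python
import cv2,numpy as np
s=cv2.imread('pics/side0.png');t=cv2.imread('pics/top0.png')
def c(im,x,y,w,h,W,H): return cv2.resize(im[y:y+h,x:x+w],(W,H),interpolation=cv2.INTER_CUBIC)
# a: side stand 80x60 origin(255,265) x5 ; lock top ; stand top; pot
A=c(s,255,265,80,100,240*1,300) 
A=np.hstack([c(s,255,265,80,60,400,300),c(t,332,190,80,60,400,300)])
B=np.hstack([c(t,225,165,80,60,400,300),c(s,255,155,80,60,400,300)])
cv2.imwrite('pics/crop1.png',np.vstack([A,B]))
```

```text
(no output)
```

View pics/crop1.png

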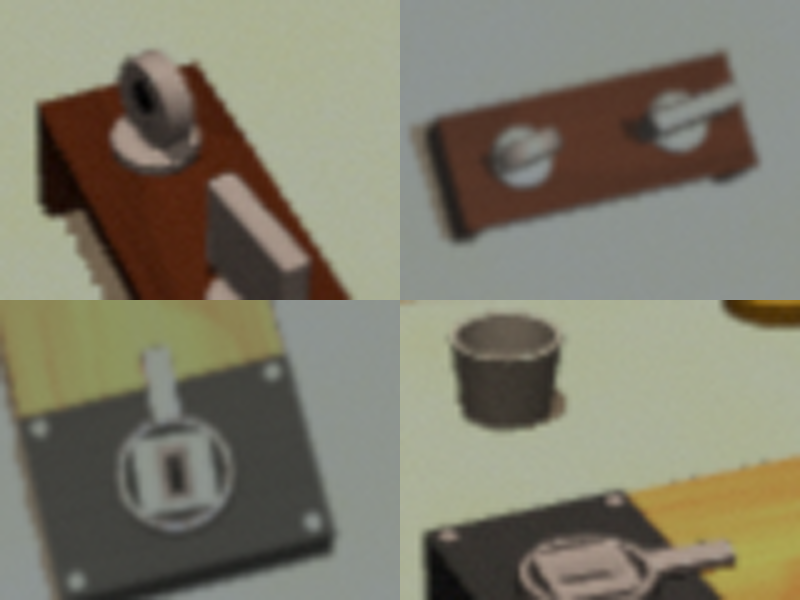

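The crop confirms it: the solid rectangular bow (side ~(307,309)) is key_flat, and the disc with the black spot (side ~(286,284)) is key_pin. The slot is at top (260,200), with the tongue pointing to the lid.

Run:
```python
from h import *
T=get('top');S=get('side')
cs=lambda x,y,ox,oy:(ox+x/5-.4,oy+y/5-.4)
r=lambda a:np.round(a,4)
print('bow side corners z.084')
P=[atz(S,cs(x,y,255,265),.084) for x,y in((208,180),(232,175),(310,262),(290,275))]
for p in P: print(r(p))
print('center',r(np.mean(P,0)))
print('bow top corners')
P=[atz(T,cs(x-400,y,332,190),.084) for x,y in((655,127),(735,85),(741,100),(662,141))]
for p in P: print(r(p))
print('center',r(np.mean(P,0)))
print('collars',r(atz(T,cs(122,155,332,190),.05)),r(atz(T,cs(278,122,332,190),.05)))
k1=cs(175,174,225,165);k2=cs(185,277,255,155)
print('key top',r(atz(T,k1,.063)),'side',r(atz(S,k2,.063)),'tri',r(tri(T,k1,S,k2)))
print('tongue end mid',r(atz(T,cs(157,52,225,165),.066)),'side',r(atz(S,cs(735-400,550-300,255,155),.066)))
p1=cs(107,37,255,155)
print('pot',r(atz(T,(156,203),.045)),'side',r(atz(S,p1,.045)))
# stand corners
print('stand',[r(atz(T,cs(x-400,y,332,190),.045)[:2]) for x,y in((440,122),(725,52),(757,162),(470,240))])
# pot ring by contrast
im=cv2.resize(T['pixels'][185:220,140:175],None,fx=8,fy=8,interpolation=cv2.INTER_CUBIC)
im2=cv2.resize(T['pixels'][180:215,245:280],None,fx=8,fy=8,interpolation=cv2.INTER_CUBIC)
im3=cv2.resize(T['pixels'][195:230,370:405],None,fx=8,fy=8,interpolation=cv2.INTER_CUBIC)
a=np.hstack([im,im2]);im4=cv2.resize(S['pixels'][295:330,290:325],None,fx=8,fy=8,interpolation=cv2.INTER_CUBIC)
cv2.imwrite('pics/crop2.png',np.vstack([a,np.hstack([im3,im4])])[:,:,::-1])
```

```text
bow side corners z.084
[ 0.457  -0.2833  0.084 ]
[ 0.4646 -0.2822  0.084 ]
[ 0.4801 -0.3214  0.084 ]
[ 0.4733 -0.3256  0.084 ]
center [ 0.4688 -0.3031  0.084 ]
bow top corners
[ 0.4583 -0.2799  0.084 ]
[ 0.4788 -0.3195  0.084 ]
[ 0.4714 -0.322   0.084 ]
[ 0.4514 -0.2828  0.084 ]
center [ 0.465  -0.3011  0.084 ]
collars [ 0.4511 -0.2228  0.05  ] [ 0.4677 -0.301   0.05  ]
key top [0.502  0.0155 0.063 ] side [0.5012 0.0093 0.063 ] tri [0.5026 0.0156 0.0591]
tongue end mid [0.5637 0.0247 0.066 ] side [0.5669 0.0163 0.066 ]
pot [0.4973 0.2752 0.045 ] side [0.5071 0.2796 0.045 ]
stand [array([ 0.4688, -0.1836]), array([ 0.5046, -0.3282]), array([ 0.4483, -0.3406]), array([ 0.4094, -0.1964])]
```

View pics/crop2.png

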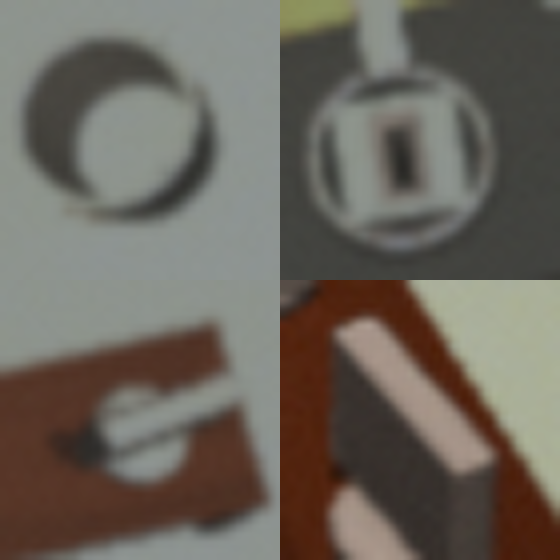

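Crop 2 gives cleaner outlines: the pot's rim circle is centred at about (154.4,200.8) in the top image, and the slot flare at (259.6,199.3). I'll refine the numbers from these.

Run:
```python
from h import *
T=get('top');S=get('side')
r=lambda a:np.round(a,4)
c8=lambda x,y,ox,oy:(ox+x/8-.44,oy+y/8-.44)
P=[atz(S,c8(x-280,y-280,290,295),.084) for x,y in((335,325),(372,318),(497,455),(452,472))]
d=(P[2]+P[3]-P[0]-P[1]);print('bow side',r(np.mean(P,0)),np.degrees(np.arctan2(d[1],d[0])),np.linalg.norm(d)/2)
P=[atz(T,c8(x,y-280,370,195),.084) for x,y in((98,425),(232,373),(242,398),(108,452))]
d=(P[2]+P[1]-P[0]-P[3]);print('bow top',r(np.mean(P,0)),np.degrees(np.arctan2(d[1],d[0])),np.linalg.norm(d)/2)
k=atz(T,c8(120,158,245,180),.063);print('keyway',r(k),'in side',proj(S,k))
p=atz(T,(154.4,200.8),.045);print('pot',r(p),'in side',proj(S,p))
s=S['pixels']
im=cv2.resize(s[150:225,260:335],None,fx=8,fy=8,interpolation=cv2.INTER_CUBIC)[:,:,::-1].copy()
for q in(k,p):
    u=(proj(S,q)[0]-[260,150]+.5)*8;cv2.drawMarker(im,tuple(int(v) for v in u),(0,0,255),cv2.MARKER_CROSS,16,1)
for i in range(40):
    a=i*np.pi/20
    for q,R in((p,.03),(k,.019)):
        u=(proj(S,q+R*np.array([np.cos(a),np.sin(a),0]))[0]-[260,150]+.5)*8;cv2.circle(im,tuple(int(v) for v in u),1,(0,255,0),-1)
for a in(4,12):
    a=np.radians(a);u=(proj(S,k+.065*np.array([np.cos(a),np.sin(a),0]))[0]-[260,150]+.5)*8;cv2.circle(im,tuple(int(v) for v in u),3,(255,0,0),-1)
cv2.imwrite('pics/crop3.png',im)
```

```text
bow side [ 0.4686 -0.3019  0.084 ] -69.5102825668817 0.04237100757218896
bow top [ 0.4679 -0.3002  0.084 ] -68.52148380850774 0.04427693543017386
keyway [0.5022 0.0156 0.063 ] in side [[291.57689027 208.40871997]]
pot [0.5029 0.2795 0.045 ] in side [[274.44397312 162.12959803]]
```

View pics/crop3.png

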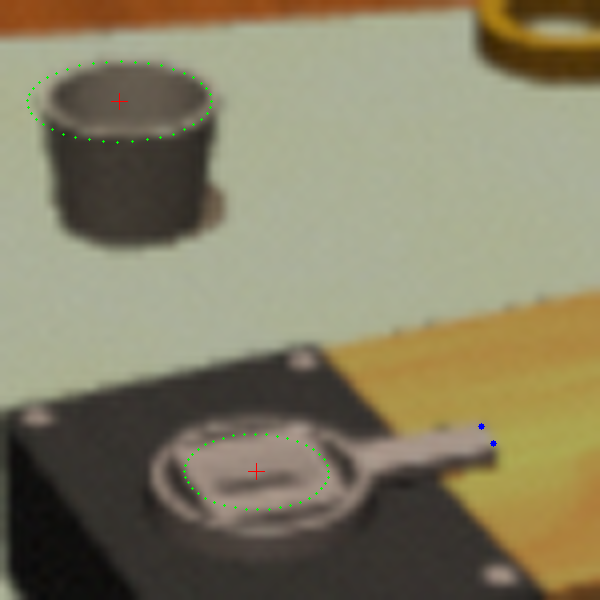

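Overlay check: the pot rim and lock core agree with the top-view estimates to within 1–3 mm, and the tongue is at about 8°. Starting to move: first turn the tool to the bow's yaw (111°).

Request:
{"op": "drive_tool", "data": {"series": [[0,0,0,7.1],[0,0,0,7.1],[0,0,0,7.1],[0,0,0,7.1],[0,0,0,7.1],[0,0,0,7.1],[0,0,0,0.4],[0,0,0,0]], "jaw": 0.6, "newtons": 30}}

```text
time: 0.97
eef_pos: [0.2957, 0.6067, 0.2054]
tool_rot: [3.142, 0.0, 1.941]
contact_force: [0.5, -0.4, 0.1]
finger_gap: 0.0566
finger_force: 0.0
```

```bash
cat >> h.py <<'E'
def plan(x,y,z,yaw):
    s=ctrl.read_state();p=np.array(s['eef_pos']);rp=np.array(s['tool_rot']);a=rp[2]
    D=np.array([x,y,z])-p;c,sn=np.cos(a),np.sin(a)
    t=np.array([c*D[0]+sn*D[1], sn*D[0]-c*D[1], -D[2]])*100
    dt=(np.degrees(a)-yaw+180)%360-180
    print('t%.2f'%s['time'],'pos',np.round(p,4),'rpy',np.round(np.degrees(rp),1),'q',np.round(s['q'],2),'| cm',np.round(t,2),'deg %.1f'%dt,'rows %.1f'%(np.linalg.norm(t)/4.1),'per',np.round(t/np.ceil(np.linalg.norm(t)/4.1),3),'F',np.round(s['contact_force'],1),'gap %.4f'%s['finger_gap'])
E
python3 -c "
from h import *
plan(.54,.05,.2,111)"
```

```text
t0.97 pos [0.2957 0.6067 0.2054] rpy [180.    0.  111.2] q [-1.38  0.43  0.23  1.61 -0.11  1.11 -0.75] | cm [-60.74   2.65   0.54] deg 0.2 rows 14.8 per [-4.049  0.176  0.036] F [ 0.5 -0.4  0.1] gap 0.0566
```

Request:
{"op": "drive_tool", "data": {"series": [[-2,0.1,0,0],[-3.5,0.15,0,0],[-3.5,0.15,0,0],[-3.5,0.15,0,0],[-3.5,0.15,0,0],[-3.5,0.15,0,0],[-3.5,0.15,0,0],[-3.5,0.15,0,0],[-3.5,0.15,0,0],[-3.5,0.15,0,0],[-3.5,0.15,0,0],[-3.5,0.15,0,0]]}}

```text
time: 1.97
eef_pos: [0.4578, 0.2332, 0.2057]
tool_rot: [3.141, -0.0, 1.942]
contact_force: [0.7, 0.1, -0.1]
finger_gap: 0.0562
finger_force: 0.0
```

```bash
python3 -c "
from h import *
plan(.468,-.301,.18,111)"
```

```text
t1.97 pos [0.4578 0.2332 0.2057] rpy [180.   -0.  111.3] q [-0.95  0.16  0.4   1.98 -0.08  1.01 -0.14] | cm [-50.14 -18.44   2.57] deg 0.3 rows 13.0 per [-3.581 -1.317  0.184] F [ 0.7  0.1 -0.1] gap 0.0562
```

Request:
{"op": "drive_tool", "data": {"series": [[-3.2,-1.2,0,0],[-3.2,-1.2,0,0],[-3.2,-1.2,0,0],[-3.2,-1.2,0,0],[-3.2,-1.2,0,0],[-3.2,-1.2,0,0],[-3.2,-1.2,0,0],[-3.2,-1.2,0,0],[-3.2,-1.2,0,0],[-3.2,-1.2,0,0],[-3.2,-1.2,0,0],[-3.2,-1.2,0,0]]}}

```text
time: 2.97
eef_pos: [0.4603, -0.177, 0.2058]
tool_rot: [3.141, 0.0, 1.943]
contact_force: [-0.2, -0.1, 0.9]
finger_gap: 0.0563
finger_force: 0.0
```

```bash
python3 -c "
from h import *
plan(.468,-.301,.15,111)"
```

```text
t2.97 pos [ 0.4603 -0.177   0.2058] rpy [180.    0.  111.3] q [-0.44  0.14  0.75  2.04 -0.11  1.    0.74] | cm [-11.84  -3.78   5.58] deg 0.3 rows 3.3 per [-2.959 -0.946  1.395] F [-0.2 -0.1  0.9] gap 0.0563
```

Request:
{"op": "drive_tool", "data": {"series": [[-2.4,-0.76,1,0],[-2.4,-0.76,1,0],[-2.4,-0.76,1,0],[-2.3,-0.75,1.3,0],[-2.3,-0.75,1.3,0],[0,0,0,0],[0,0,0,0]]}}

```text
time: 3.55
eef_pos: [0.4666, -0.3002, 0.1488]
tool_rot: [-3.14, -0.0, 1.939]
contact_force: [0.0, 0.1, -0.5]
finger_gap: 0.0566
finger_force: 0.0
```

```bash
python3 -c "
from h import *
plan(.468,-.301,.055,111)"
```

```text
t3.55 pos [ 0.4666 -0.3002  0.1488] rpy [-179.9   -0.   111.1] q [-0.14  0.36  0.74  1.97 -0.3   0.93  1.12] | cm [-0.13  0.1   9.38] deg 0.1 rows 2.3 per [-0.042  0.035  3.125] F [ 0.   0.1 -0.5] gap 0.0566
```

Request:
{"op": "drive_tool", "data": {"series": [[-0.13,0.1,2,0],[0,0,2,0],[0,0,2,0],[0,0,2,0],[0,0,1.4,0],[0,0,0,0],[0,0,0,0]]}}

```text
time: 4.13
eef_pos: [0.469, -0.2991, 0.0558]
tool_rot: [-3.141, -0.001, 1.94]
contact_force: [1.4, -0.4, -0.2]
finger_gap: 0.0563
finger_force: 0.0
```

Request:
{"op": "drive_tool", "data": {"series": [[0,0,0,0],[0,0,0,0],[0,0,0,0],[0,0,0,0],[0,0,0,0],[0,0,0,0],[0,0,0,0],[0,0,0,0]], "jaw": 0, "newtons": 40}}

```text
time: 4.8
eef_pos: [0.4689, -0.2999, 0.0555]
tool_rot: [-3.142, 0.0, 1.937]
contact_force: [0.1, 0.6, 2.1]
finger_gap: 0.0097
finger_force: 40.0
```

Gripped (gap 9.7 mm = bow thickness). Lifting.

Request:
{"op": "drive_tool", "data": {"series": [[0,0,-1,0],[0,0,-1.5,0],[0,0,-2,0],[0,0,-2,0],[0,0,-2,0],[0,0,-2,0],[0,0,-1.5,0],[0,0,0,0],[0,0,0,0],[0,0,0,0]]}}

```text
time: 5.63
eef_pos: [0.4686, -0.2995, 0.1751]
tool_rot: [-3.141, -0.0, 1.937]
contact_force: [0.4, 1.2, -1.1]
finger_gap: 0.0098
finger_force: 40.0
```

Run:
```python
from h import *
plan(.502,.0155,.17,188)
S=get('side');T=get('top')
p=np.array(ctrl.read_state()['eef_pos'])
a=proj(S,p)[0].astype(int);b=proj(T,p)[0].astype(int);print(a,b)
f=lambda im,c:cv2.resize(im['pixels'][max(c[1]-50,0):,max(c[0]-50,0):][:100,:100],(400,400),interpolation=cv2.INTER_CUBIC)
cv2.imwrite('pics/lift.png',np.hstack([f(S,a),f(T,b)])[:,:,::-1])
```

```text
t5.63 pos [ 0.4686 -0.2995  0.1751] rpy [-180.   -0.  111.] q [-0.17  0.33  0.77  1.94 -0.28  0.98  1.1 ] | cm [28.21 14.41  0.51] deg -77.0 rows 7.7 per [3.527 1.801 0.064] F [ 0.4  1.2 -1.1] gap 0.0098
[307 258] [402 202]
```

View pics/lift.png

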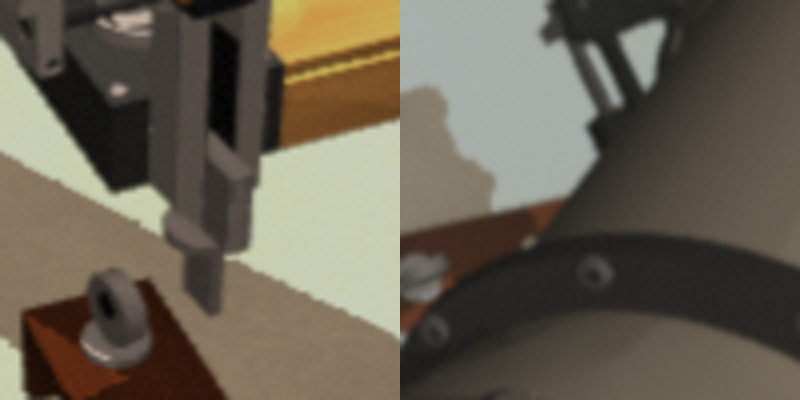

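The key hangs upright between the pads with its blade tip at about side (308,284), and the pin key still stands undisturbed. I'll check the key's offset along the pads against a model, and work out the next move.

Run:
```python
from h import *
S=get('side');s=ctrl.read_state();p=np.array(s['eef_pos']);a=s['tool_rot'][2]
ux=np.array([np.cos(a),np.sin(a),0]);uy=np.array([np.sin(a),-np.cos(a),0])
im=cv2.resize(S['pixels'][208:308,257:357],(600,600),interpolation=cv2.INTER_CUBIC)[:,:,::-1].copy()
for off,col in((0,(0,255,0)),(-.004,(255,0,0)),(.004,(0,0,255))):
    P=[p+ux*(off+i*.009)+uy*j*.0025-[0,0,.0425] for i,j in((-1,-1),(1,-1),(1,1),(-1,1))]
    u=((proj(S,P)-[257,208]+.5)*6).astype(np.int32);cv2.polylines(im,[u],True,col,1)
    c=p+ux*off-[0,0,.0055]; th=np.linspace(0,6.28,30)
    u=((proj(S,[c+.015*np.array([np.cos(t),np.sin(t),0]) for t in th])-[257,208]+.5)*6).astype(np.int32);cv2.polylines(im,[u],True,col,1)
cv2.imwrite('pics/off.png',im[200:500,50:450])
```

```text
(no output)
```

View pics/off.png

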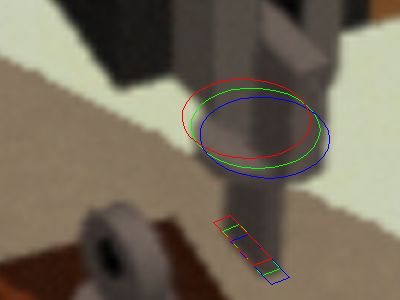

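The offset along the pads is at most about 1–2 mm, which the flare covers. Moving over the lock, then turning to the slot's yaw.

Request:
{"op": "drive_tool", "data": {"series": [[1.5,0.8,0,0],[2.8,1.4,0,0],[2.8,1.4,0,0],[2.8,1.4,0,0],[2.8,1.4,0,0],[2.8,1.4,0,0],[2.8,1.4,0,0],[2.8,1.4,0,0],[2.8,1.4,0,0],[2.8,1.4,0,0],[1.5,1,0,0],[0,0,0,0]]}}

```text
time: 6.78
eef_pos: [0.5025, 0.0191, 0.1749]
tool_rot: [-3.141, -0.0, 1.942]
contact_force: [-0.2, -0.2, -0.9]
finger_gap: 0.0101
finger_force: 40.0
```

Request:
{"op": "drive_tool", "data": {"series": [[0,0,0,-6.5],[0,0,0,-6.5],[0,0,0,-6.5],[0,0,0,-6.5],[0,0,0,-6.5],[0,0,0,-6.5],[0,0,0,-6.5],[0,0,0,-6.5],[0,0,0,-6.5],[0,0,0,-6.5],[0,0,0,-6.5],[0,0,0,-5.5]]}}

```text
time: 7.78
eef_pos: [0.5019, 0.0142, 0.1749]
tool_rot: [-3.141, -0.001, -2.997]
contact_force: [0.4, -0.9, -1.1]
finger_gap: 0.0096
finger_force: 40.0
```

```bash
python3 -c "
from h import *
plan(.5015,.015,.115,188)"
```

```text
t7.78 pos [0.5019 0.0142 0.1749] rpy [-1.800e+02 -1.000e-01 -1.717e+02] q [-0.56  0.18  0.46  2.04 -0.1   0.94  1.67] | cm [0.03 0.09 5.99] deg 0.3 rows 1.5 per [0.016 0.043 2.997] F [ 0.4 -0.9 -1.1] gap 0.0096
```

Request:
{"op": "drive_tool", "data": {"series": [[0,0.08,1.5,0],[0,0,1.5,0],[0,0,1.5,0],[0,0,1.5,0],[0,0,0,0],[0,0,0,0]]}}

```text
time: 8.28
eef_pos: [0.5016, 0.015, 0.1149]
tool_rot: [-3.141, -0.002, -3.003]
contact_force: [-0.1, 0.8, -0.5]
finger_gap: 0.0097
finger_force: 40.0
```

Run:
```python
from h import *
plan(.5015,.015,.115,188)
S=get('side')
cv2.imwrite('pics/over.png',cv2.resize(S['pixels'][160:235,250:350],(800,600),interpolation=cv2.INTER_CUBIC)[:,:,::-1])
```

```text
t8.28 pos [0.5016 0.015  0.1149] rpy [-1.800e+02 -1.000e-01 -1.721e+02] q [-0.54  0.27  0.44  2.1  -0.16  0.81  1.71] | cm [ 0.01 -0.   -0.01] deg -0.1 rows 0.0 per [ 0.006 -0.003 -0.006] F [-0.1  0.8 -0.5] gap 0.0097
```

View pics/over.png

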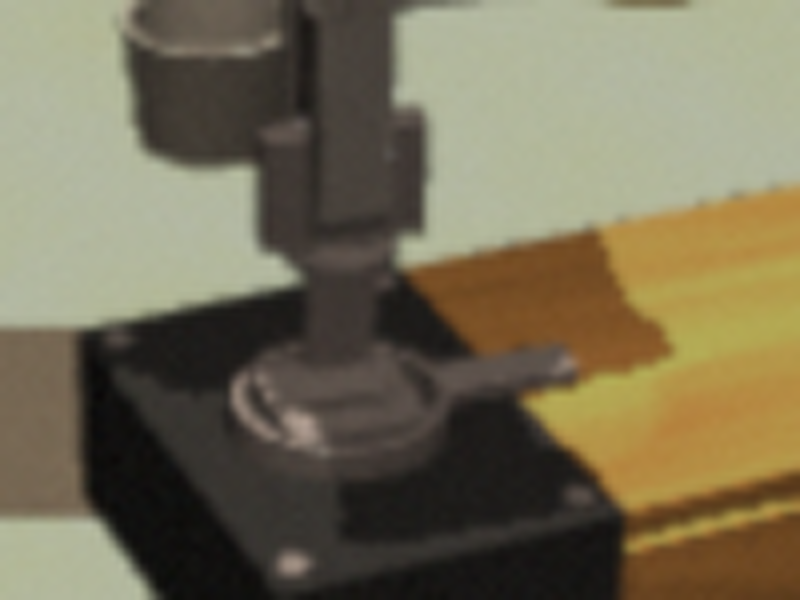

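The blade hangs over the core: bottom edge at crop (303–378,358), core ring centre at about (337,397). I'll check this numerically.

Run:
```python
from h import *
S=get('side');s=ctrl.read_state();p=np.array(s['eef_pos']);a=s['tool_rot'][2]
ux=np.array([np.cos(a),np.sin(a),0]);uy=np.array([np.sin(a),-np.cos(a),0])
q=lambda P:np.round((proj(S,P)-[250,160]+.5)*8)
tip=p-[0,0,.0425]
print('near bottom edge',q([tip+ux*.009+uy*.0025*k for k in(1,-1)]),q([tip-ux*.009+uy*.0025*k for k in(1,-1)]))
print('bow top near corners',q([p+[0,0,.0285]+i*ux*.022 for i in(-1,1)]),'bow bottom',q([p-[0,0,.0055]+i*ux*.022 for i in(-1,1)]))
k=np.array([.5022,.0156,.063])
print('mouth',q([k]),'near/far',q([k-[0,.008,0],k+[0,.008,0]]), 'dark y -8..-2.5',q([k-[0,.0025,0]]))
```

```text
near bottom edge [[302. 358.]
 [308. 367.]] [[368. 347.]
 [374. 357.]]
bow top near corners [[424. 104.]
 [258. 127.]] bow bottom [[421. 222.]
 [258. 246.]]
mouth [[336. 391.]] near/far [[342. 407.]
 [331. 376.]] dark y -8..-2.5 [[338. 396.]]
```

Prediction and picture agree to about 1 mm, well inside the flare. Inserting gently.

Request:
{"op": "drive_tool", "data": {"series": [[0,0,0.4,0],[0,0,0.4,0],[0,0,0.3,0],[0,0,0.3,0],[0,0,0.2,0],[0,0,0.2,0],[0,0,0,0]]}}

```text
time: 8.97
eef_pos: [0.5019, 0.0158, 0.0971]
tool_rot: [-3.141, -0.001, -3.002]
contact_force: [-0.0, 0.4, -0.4]
finger_gap: 0.0102
finger_force: 40.0
```

Request:
{"op": "drive_tool", "data": {"series": [[0,0,0.3,0],[0,0,0.3,0],[0,0,0.3,0],[0,0,0.3,0],[0,0,0.3,0],[0,0,0.2,0],[0,0,0.2,0],[0,0,0,0],[0,0,0,0],[0,0,0,0]]}}

```text
time: 9.8
eef_pos: [0.5022, 0.0158, 0.0786]
tool_rot: [-3.142, 0.0, -3.002]
contact_force: [0.1, -1.2, -0.4]
finger_gap: 0.0098
finger_force: 40.0
```

No force; tip about 27 mm deep. Turning clockwise.

Request:
{"op": "drive_tool", "data": {"series": [[0,0,0,3],[0,0,0,5],[0,0,0,5],[0,0,0,5],[0,0,0,5],[0,0,0,5],[0,0,0,5],[0,0,0,5],[0,0,0,5],[0,0,0,5],[0,0,0,3],[0,0,0,0]]}}

```text
time: 10.8
eef_pos: [0.5026, 0.0163, 0.0787]
tool_rot: [3.141, 0.0, 2.389]
contact_force: [1.7, 2.6, -1.1]
finger_gap: 0.0097
finger_force: 40.0
```

```bash
python3 -c "
from h import *
plan(.502,.0155,.0786,111)
print(np.round(ctrl.read_state()['ft_torque'],2))"
```

```text
t10.80 pos [0.5026 0.0163 0.0787] rpy [180.    0.  136.9] q [-0.69  0.37  0.64  2.13 -0.33  0.74  0.98] | cm [-0.01 -0.1   0.01] deg 25.9 rows 0.0 per [-0.012 -0.1    0.006] F [ 1.7  2.6 -1.1] gap 0.0097
[ 0.72 -0.37 -0.01]
```

Request:
{"op": "drive_tool", "data": {"series": [[0,0,0,4],[0,0,0,4],[0,0,0,4],[0,0,0,4],[0,0,0,3],[0,0,0,3],[0,0,0,0],[0,0,0,0]]}}

```text
time: 11.47
eef_pos: [0.503, 0.0166, 0.0787]
tool_rot: [3.14, 0.0, 2.01]
contact_force: [2.7, 5.0, -4.0]
finger_gap: 0.0098
finger_force: 40.0
```

```bash
python3 -c "
from h import *
plan(.502,.0155,.0786,111)
print(np.round(ctrl.read_state()['ft_torque'],2))"
```

```text
t11.47 pos [0.503  0.0166 0.0787] rpy [179.9   0.  115.1] q [-0.76  0.39  0.74  2.13 -0.39  0.75  0.67] | cm [-0.06 -0.14  0.01] deg 4.1 rows 0.0 per [-0.055 -0.136  0.014] F [ 2.7  5.  -4. ] gap 0.0098
[ 1.23 -1.03  0.07]
```

Request:
{"op": "drive_tool", "data": {"series": [[0,0,0,3],[0,0,0,3],[0,0,0,2],[0,0,0,0],[0,0,0,0]]}}

```text
time: 11.88
eef_pos: [0.5032, 0.0166, 0.0788]
tool_rot: [3.14, 0.0, 1.871]
contact_force: [5.1, 4.2, -5.3]
finger_gap: 0.0095
finger_force: 40.2
```

Run:
```python
from h import *
plan(.502,.0155,.0786,111)
print(np.round(ctrl.read_state()['ft_torque'],2))
S=get('side');T=get('top')
f=lambda im,x,y:cv2.resize(im['pixels'][y:y+80,x:x+80],(400,400),interpolation=cv2.INTER_CUBIC)
cv2.imwrite('pics/turn.png',np.hstack([f(S,265,165),f(T,230,150)])[:,:,::-1])
```

```text
t11.88 pos [0.5032 0.0166 0.0788] rpy [179.9   0.  107.2] q [-0.79  0.4   0.77  2.13 -0.41  0.75  0.55] | cm [-0.07 -0.15  0.02] deg -3.8 rows 0.0 per [-0.068 -0.147  0.016] F [ 5.1  4.2 -5.3] gap 0.0095
[ 1.06 -1.36  0.52]
```

View pics/turn.png

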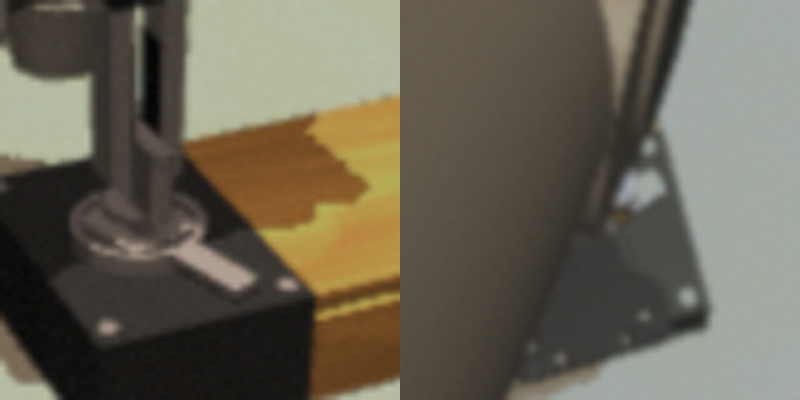

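The tongue has swung off the lid (side ~(308,217)), and the torque of 0.5 N m shows it is at the stop. I'll verify the angle numerically.

Run:
```python
from h import *
S=get('side')
for z in(.060,.063):
  p=[atz(S,(265+x/5-.4,165+y/5-.4),z) for x,y in((183,252),(247,280),(225,262))]
  b=[atz(S,(265+x/5-.4,165+y/5-.4),.055) for x,y in((108,327),(287,284))]
  d=p[1]-[.5025,.0155,0];e=b[1]-b[0]
  print(np.round(p,3),'tongue yaw',np.degrees(np.arctan2(d[1],d[0])),'box x dir',np.degrees(np.arctan2(e[1],e[0])))
print(ctrl.read_state()['ft_torque'])
```

```text
[[ 0.518 -0.008  0.06 ]
 [ 0.54  -0.033  0.06 ]
 [ 0.534 -0.019  0.06 ]] tongue yaw -52.454742442977526 box x dir 14.352803921140838
[[ 0.517 -0.013  0.063]
 [ 0.539 -0.038  0.063]
 [ 0.533 -0.023  0.063]] tongue yaw -55.66665927610213 box x dir 14.352803921140838
[ 1.06386879 -1.37262305  0.51646111]
```

Cam is about 1.2 rad, so it is at the stop. Relaxing a few degrees within the play, then withdrawing.

Request:
{"op": "drive_tool", "data": {"series": [[0,0,0,-2],[0,0,0,-2],[0,0,0,-2],[0,0,0,0],[0,0,0,0]]}}

```text
time: 12.45
eef_pos: [0.5029, 0.0165, 0.0788]
tool_rot: [3.14, -0.0, 1.975]
contact_force: [3.1, 4.8, -3.0]
finger_gap: 0.0099
finger_force: 40.0
```

Request:
{"op": "drive_tool", "data": {"series": [[0,0,-0.3,0],[0,0,-0.5,0],[0,0,-0.8,0],[0,0,-1,0],[0,0,-1.4,0],[0,0,-2,0],[0,0,-2,0],[0,0,-1.5,0],[0,0,0,0],[0,0,0,0]]}}

```text
time: 13.28
eef_pos: [0.5024, 0.016, 0.1739]
tool_rot: [3.14, -0.001, 1.974]
contact_force: [-0.2, 0.9, -1.2]
finger_gap: 0.01
finger_force: 40.0
```

```bash
python3 -c "
from h import *
plan(.504,.2795,.17,113)
s=ctrl.read_state();print(s['ft_torque'])"
```

```text
t13.28 pos [0.5024 0.016  0.1739] rpy [179.9  -0.  113.1] q [-0.9   0.24  0.86  2.06 -0.22  0.94  0.49] | cm [24.18 10.48  0.39] deg 0.1 rows 6.4 per [3.454 1.498 0.056] F [-0.2  0.9 -1.2] gap 0.0100
[-0.03305198  0.08918653  0.02967167]
```

Request:
{"op": "drive_tool", "data": {"series": [[1.4,0.5,0,0],[2.5,1.1,0,0],[2.8,1.2,0,0],[2.8,1.2,0,0],[2.8,1.2,0,0],[2.8,1.2,0,0],[2.8,1.2,0,0],[2.8,1.2,0,0],[2.1,1.1,0,0],[1.4,0.6,0,0],[0,0,0,0],[0,0,0,0]]}}

```text
time: 14.28
eef_pos: [0.504, 0.279, 0.1726]
tool_rot: [-3.14, 0.001, 1.973]
contact_force: [-0.7, -0.8, -0.5]
finger_gap: 0.01
finger_force: 40.0
```

```bash
python3 -c "
from h import *
plan(.504,.2795,.095,113)"
```

```text
t14.28 pos [0.504  0.279  0.1726] rpy [-1.799e+02  1.000e-01  1.130e+02] q [-1.21  0.37  0.75  1.9  -0.3   0.99  0.07] | cm [0.04 0.02 7.76] deg 0.0 rows 1.9 per [0.021 0.01  3.878] F [-0.7 -0.8 -0.5] gap 0.0100
```

Lowering to just above the rim (tip at about 52 mm), then a look.

Request:
{"op": "drive_tool", "data": {"series": [[0,0,1.5,0],[0,0,2,0],[0,0,2,0],[0,0,1.4,0],[0,0,0.9,0],[0,0,0,0],[0,0,0,0]]}}

```text
time: 14.87
eef_pos: [0.5046, 0.2785, 0.0957]
tool_rot: [-3.141, 0.0, 1.971]
contact_force: [-0.6, -0.1, -0.4]
finger_gap: 0.01
finger_force: 40.0
```

Run:
```python
from h import *
plan(.504,.2795,.048,113)
S=get('side');T=get('top')
f=lambda im,x,y:cv2.resize(im['pixels'][y:y+60,x:x+60],(400,400),interpolation=cv2.INTER_CUBIC)
cv2.imwrite('pics/pot.png',np.hstack([f(S,248,130),f(T,125,170)])[:,:,::-1])
```

```text
t14.87 pos [0.5046 0.2785 0.0957] rpy [-180.     0.   112.9] q [-1.14  0.47  0.68  1.96 -0.39  0.85  0.15] | cm [ 0.11 -0.01  4.77] deg -0.1 rows 1.2 per [ 0.057 -0.006  2.383] F [-0.6 -0.1 -0.4] gap 0.0100
```

View pics/pot.png

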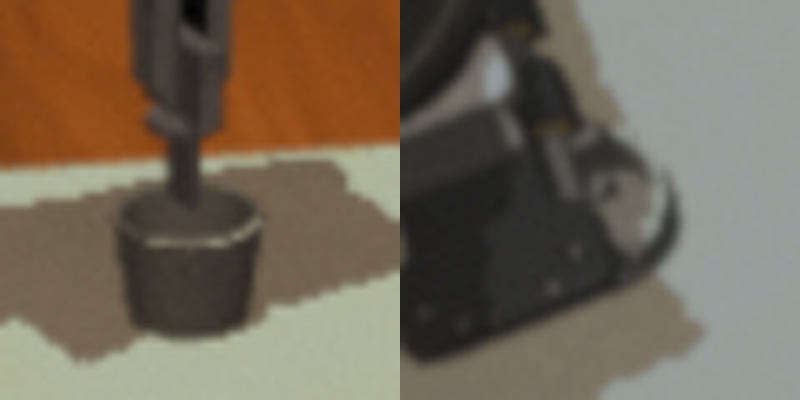

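The blade hangs centrally over the pot, its tip at (183,205) against the rim centre (190,217), about 2 mm short in x. Correcting that and lowering.

Request:
{"op": "drive_tool", "data": {"series": [[0,0.2,0,0],[0,0,0.8,0],[0,0,0.8,0],[0,0,0.8,0],[0,0,0.8,0],[0,0,0.6,0],[0,0,0.4,0],[0,0,0.3,0],[0,0,0,0],[0,0,0,0]]}}

```text
time: 15.8
eef_pos: [0.5061, 0.2803, 0.0504]
tool_rot: [-3.141, -0.0, 1.972]
contact_force: [-2.6, 0.1, 4.2]
finger_gap: 0.0099
finger_force: 40.0
```

Request:
{"op": "drive_tool", "data": {"series": [[0,0,0.1,0],[0,0,0,0],[0,0,0,0]]}}

```text
time: 16.05
eef_pos: [0.5063, 0.2802, 0.0499]
tool_rot: [3.142, -0.0, 1.972]
contact_force: [-4.9, -1.6, 12.3]
finger_gap: 0.01
finger_force: 40.0
```

Tip on the pot's floor. Opening gradually.

Request:
{"op": "drive_tool", "data": {"series": [[0,0,0,0],[0,0,0,0],[0,0,0,0],[0,0,0,0],[0,0,0,0],[0,0,0,0]], "jaw": 0.25}}

```text
time: 16.55
eef_pos: [0.5061, 0.2804, 0.0494]
tool_rot: [-3.141, 0.0, 1.972]
contact_force: [-0.3, 0.0, 0.7]
finger_gap: 0.0235
finger_force: 0.0
```

Request:
{"op": "drive_tool", "data": {"series": [[0,0,0,0],[0,0,0,0],[0,0,0,0],[0,0,0,0],[0,0,0,0],[0,0,0,0],[0,0,0,0],[0,0,0,0]], "jaw": 0.8}}

```text
time: 17.22
eef_pos: [0.5061, 0.2804, 0.0495]
tool_rot: [-3.142, 0.0, 1.972]
contact_force: [-0.2, -0.5, 0.4]
finger_gap: 0.0728
finger_force: 0.0
```

Request:
{"op": "drive_tool", "data": {"series": [[0,0,-0.5,0],[0,0,-1,0],[0,0,-1.5,0],[0,0,-2,0],[0,0,-2,0],[0,0,-3,0],[0,0,-3,0],[0,0,-2,0],[0,0,-1,0],[0,0,0,0],[0,0,0,0]]}}

```text
time: 18.13
eef_pos: [0.5059, 0.2805, 0.2095]
tool_rot: [3.141, -0.001, 1.972]
contact_force: [-0.6, 0.4, -0.6]
finger_gap: 0.0752
finger_force: 0.0
```

Run:
```python
from h import *
plan(.504,.2795,.2,113)
S=get('side')
f=lambda im,x,y,w:cv2.resize(im['pixels'][y:y+w,x:x+w],(400,400),interpolation=cv2.INTER_CUBIC)
cv2.imwrite('pics/end.png',np.hstack([f(S,248,130,60),f(S,220,170,180)])[:,:,::-1])
```

```text
t18.13 pos [0.5059 0.2805 0.2095] rpy [180.  -0. 113.] q [-1.23  0.33  0.77  1.86 -0.26  1.06  0.05] | cm [-0.02 -0.22  0.95] deg 0.0 rows 0.2 per [-0.017 -0.217  0.947] F [-0.6  0.4 -0.6] gap 0.0752
```

View pics/end.png

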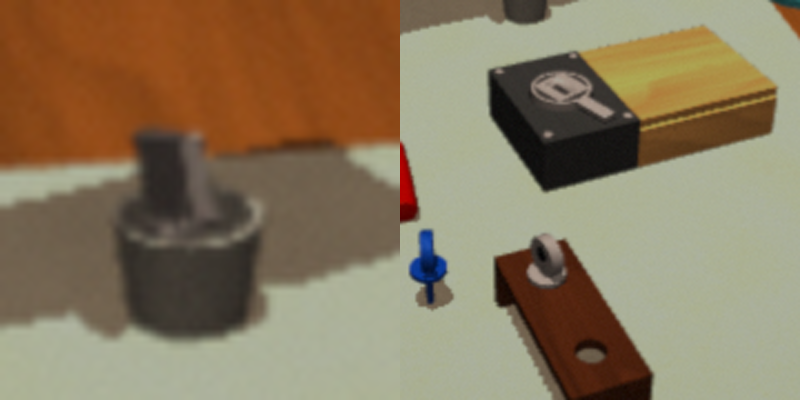

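The key stands in the upright pot with its bow above the rim (170,175). The tongue is off the lid, and the pin key is still in its hole. Handing in.

```bash
python3 -c "
from plant import ctrl
print(ctrl.hand_in())"
```

```text
the job is handed in; nothing more can be done
None
```

The job is handed in, though no verdict came back: the flat key turned the lock to its stop (about 1.2 rad by camera) and now stands blade down in the upright pot, with the pin key still in its own hole.

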